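# Put a sanded sleeve on the blow-off stand and set its air

### The arm

A 7-joint arm with a two-finger parallel gripper is mounted at the origin on the work surface. World frame = base frame: x ahead of the robot, y to its left, z up, the work surface at z = 0. Lengths are in mm, angles in rad, forces in N, time in s.
With the tool pointing down it reaches from about 400 to 875 mm from the base axis. Payload 4.4 kg.
Tool frame: the origin (TCP) lies midway between the tips of the shut fingers; the grasp point (between the pads) lies 19 mm behind it (manip.pinch_z is the distance from the TCP to the grasp point, in mm); z points along the fingers, y is the line along which they close (so a half turn about z gives the same grasp; the last joint's range is limited). The gripper opens to 85 mm and grips with 20 to 120 N. Pads are 22 mm wide; open, the fingers measure 114 mm over their backs; the gripper's body (76 mm by 85 mm) begins 54 mm behind the grasp point. The pads swing forward as they close: fully open they stand 13 mm farther back than shut.
Start: joints at [-1.173, 0.628, 0.038, 1.517, -0.027, 0.996, -0.02], TCP at [290.757, 581.359, 231.313] pointing down, gripper open.
Joint ranges: [-3.06, 3.06], [-0.37, 2.12], [-1.25, 1.32], [0.18, 2.47], [-1.1, 4.24], [0.23, 1.98], [-2.94, 2.94]. Speed limits (rad/s): [2.57, 2.57, 3.14, 3.14, 3.14, 3.14, 3.14].

### API

Orientations are given as a unit quaternion [x, y, z, w].
In Python, from station import manip gives the robot as it stands.
- The arm moves only by the tool carry_out, never from a script. Its argument "series" is a list of rows, each an object of numbers: "fingers": the finger opening in mm, from 0 to 85.4; "dx", "dy", "dz": the shift along the tool's x, y, z as a fraction of full scale; "turn": the turn about the tool's z as a fraction of full scale. A call has 1 to 10 rows; each row is the pose to reach, as a shift and turn from the pose commanded when the call began, along the tool's axes at that moment; what a row does not reach only later rows make up. Full scale, the value 1, is 15 cm for a shift and 60 degrees for a turn. A row lasts 1/8 s, in which the tool goes at most 62.5 mm and 10.7 degrees, less where a joint would pass 70% of its speed; a pose out of reach is approached as far as the arm can. A call with a number of a shift or a turn outside -1 to 1 is refused whole. A call with a gripper value outside its range is refused whole. The fingers move at their own pace and stop on an object; "newtons" is the grip in N (left out, the last holds). Time passes only in rows, so rows that repeat a pose let the fingers close. It gives the time, the measured TCP pose, the force, the opening and the grip force at its end, in the units of the state.
- manip.get_state(): the state, without advancing time (a new reading comes with each control period).
- manip.camera(name): name is "side" or "top" or "wrist"; returns a dict with "pixels" (420x560x3 uint8, red, green, blue), "fx", "fy", "cx", "cy" (pixels), "world_to_cam" (4x4, takes a point from world to camera coordinates). Camera axes: x right, y up, looking along -z (the intrinsics and any distortion apply to the point x, -y, -z); pixel columns grow to the right and rows downward; lengths in mm; the calibration is good to about 2 mm. A picture is of the moment at which its call begins. There is no depth.
- manip.sign_off(): hands the job in; it is judged then, once.
The state is a dict: "clock": time; "joint_positions": joint angles; "qvel": joint speeds; "effort": joint torques, N m; "tcp_pos": TCP position; "tool_rot": TCP orientation; "force": force on the tool from outside, world axes, zero at the start; "wrist_torque": the same for the moment, N m; "finger_gap": finger opening in mm; "gripper_force": force on a finger pad.
Only numpy, scipy, OpenCV 4.12 (cv2) and the standard library are available. Lean on these libraries where they do the work, as an engineer would, in place of code of your own. Each camera call takes 0.05 s, during which the arm holds its last target. There are 200 camera calls.

### The job

Get the sanded tall wooden sleeve ready for dusting off: hang it by its bore on the stand's peg in front of the air nozzle and let go. Then turn the short throttle handle until it lies in line with the raised set mark on its dial, and only after that swing the long shutoff lever from shut to fully open. Leave the short sleeve, the sanding block and the tin where they are, and at the end the sleeve must still hang and the throttle still be on its mark.

Things in the scene. Friction and masses are not known exactly. Their poses are not given: they have to be found in the camera images.
- sleeve: Tall sleeve: oval tube of pale wood, 100 mm tall, 46 wide (its y), 60 deep (its x), walls 10, rounded corners; a 12 x 44 mm slot in the middle of one broad side. Stands on a narrow end, so its bore, 26 mm wide and 80 high, runs level along its x. Origin: centre of its underside; z up. 0.1 kg. Grip it across the 46 mm, near the top.
- short_sleeve: Bystander: a sleeve like the tall one but only 64 mm tall (46 mm wide, 60 mm deep), no slot. Origin: centre of its underside. Leave it.
- stand: Blow-off stand, fixed: steel base plate 170 x 120 x 12 mm, a blue post 40 mm wide and 217 mm high at the back (front face at x = 60 mm), a small brass air nozzle on the post's front at height 150 mm (out to x = 46 mm), and a level peg above the nozzle. Origin: on the bench straight below the peg's middle; x runs from the peg's tip to the post.
- peg_mid (a point): Middle of the stand's peg, on its centre line, 200 mm above the bench; axes as the stand's. A level round steel bar 12 mm thick from the post (x = +60 mm from here) towards the robot, straight as far as x = -45 mm; then its tip bends upwards, ending 17 mm above the centre line at x = -64 mm.
- manifold: Air manifold fixed to the bench: steel base plate 100 x 340 x 12 mm with a level pipe along its y axis (centre 50 mm high, ends at y = +-140 mm) and two brass valves, both with upright stems: the throttle at y = -80 mm, the shutoff at y = +70 mm. Origin: underside centre of the base plate; z up.
- throttle (a joint): Angle of the throttle valve's handle, rad: 0 = shut (handle along the manifold's x, across the pipe), 1.571 = fully open (along the pipe). It grows anticlockwise seen from above, stays where it is left, 0.08 N m of friction.
- throttle_grip (a point): Centre of the throttle handle, on its stem axis, 102 mm above the bench. The handle is a plain dark bar 64 mm long (this point's x), 14 mm wide (y), 24 mm tall (90 to 114 mm above the bench), turning about its middle over the round dial; its short form and the dial tell it from the shutoff lever.
- dial: Round aluminium dial, 100 mm across, fixed under the throttle handle, top 75 mm above the bench. Two raised dark ribs (16 x 7 mm, 5 tall) near the rim, one at each end of its x axis, are the set mark: the handle is set when its bar lies in line with both. Origin: centre of its underside, on the stem axis.
- shutoff (a joint): Angle of the shutoff valve's lever, rad: 0 = shut (lever pointing along the manifold's -x, towards the robot), 1.571 = fully open, at its stop (lever along the pipe, pointing to the manifold's +y). It grows clockwise seen from above, stays where it is left, 0.3 N m of friction.
- shutoff_grip (a point): Middle of the black grip of the shutoff lever, 78 mm from the stem axis, 90 mm above the bench. The lever is a flat bar on one side of the stem, 108 mm long; its grip is 60 mm long (along this point's x), 14 mm wide (y), 12 mm tall. -x points to the lever's free end.
- shutoff_axis (a point): Point on the shutoff lever's upright turning axis, 90 mm above the bench; axes as the manifold's.
- sanding_block: Bystander: wooden sanding block with a cork sole, 110 x 65 x 36 mm, lying on the bench. Origin: centre of its underside. Leave it.
- wax_tin: Bystander: round tin, 74 mm across, 65 mm tall, standing on the bench. Origin: centre of its underside. Leave it.

How it is judged:
By the outcome, as a careful person would: the job done as asked, in the order asked, and still so for the second after the job is handed in, with the robot touching nothing.
It also fails if it takes over 61 s, if anything falls off the work surface, if the arm or the gripper's body presses on something with over 40 N, if the wrist force passes 120 N, or if a joint passes its speed limit or range.

## Working session

There is one attempt and no reset: what is moved stays moved. The work goes in short steps, Python scripts to look and compute and a tool call to move; the robot and the scene stay as the last step left them, time stands still between calls to the robot, and variables do not carry over. Pictures are saved under pics/ and viewed, at most 10 in all, crops included, and the job is handed in when it is done.

Besides the shell and the picture viewer there is one more tool, called after "Call:" as name(argument=value, ...) on one line, values as JSON. carry_out: Moves the arm, as the interface text tells. Shift numbers are shares of 15 cm and turn numbers shares of 60 degrees, none past 1 either way. Its arguments: {"type":"object","properties":{"series":{"type":"array","items":{"type":"object","properties":{"fingers":{"type":"number"},"dx":{"type":"number"},"dy":{"type":"number"},"dz":{"type":"number"},"turn":{"type":"number"}}}},"newtons":{"type":"number"}},"required":["series"]}

```bash
mkdir -p pics; ls; python3 - <<'E'
from station import manip
import cv2,numpy as np
np.set_printoptions(precision=3,suppress=True)
for n in ("side","top"):
    c=manip.camera(n); cv2.imwrite(f"pics/{n}0.png",cv2.cvtColor(c["pixels"],cv2.COLOR_RGB2BGR))
    print(n,{k:v for k,v in c.items() if k not in("pixels",)})
print(manip.get_state())
E
```

```text
pics
side {'fx': 522.6669179878211, 'fy': 522.6669179878211, 'cx': 276.3458366573744, 'cy': 205.1784790107637, 'world_to_cam': array([[    0.756,    -0.654,     0.017,  -377.021],
       [    0.314,     0.386,     0.867,  -312.441],
       [   -0.574,    -0.651,     0.498, -1385.08 ],
       [    0.   ,     0.   ,     0.   ,     1.   ]])}
top {'fx': 419.0321458890231, 'fy': 419.0321458890231, 'cx': 272.93362904232924, 'cy': 216.03510471158006, 'world_to_cam': array([[   -0.02 ,    -1.   ,     0.004,    60.489],
       [    0.996,    -0.02 ,     0.082,  -523.181],
       [   -0.082,     0.005,     0.997, -1162.726],
       [    0.   ,     0.   ,     0.   ,     1.   ]])}
{'clock': 0.1, 'joint_positions': array([-1.173,  0.629,  0.038,  1.518, -0.027,  0.996, -0.02 ]), 'qvel': array([-0.001, -0.004,  0.   , -0.003,  0.   , -0.   , -0.001]), 'effort': array([  0.004, -56.453,   1.231, -19.397,   0.011,   0.005,   0.   ]), 'tcp_pos': array([290.482, 580.85 , 230.458]), 'tool_rot': array([ 0.23 ,  0.973, -0.001, -0.   ]), 'force': array([0.433, 0.157, 0.363]), 'wrist_torque': array([0.012, 0.022, 0.026]), 'gripper_force': 0.0, 'finger_gap': 85.31602899541198}
```

View pics/top0.png

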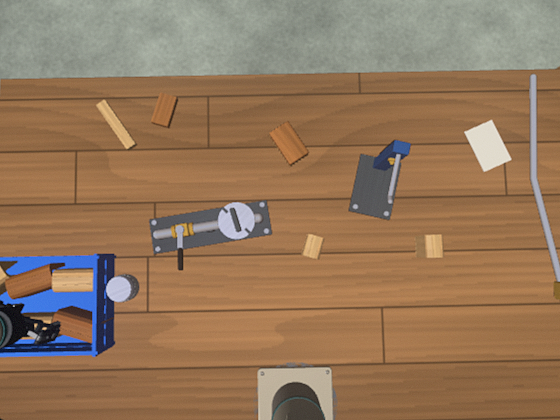

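View pics/side0.png

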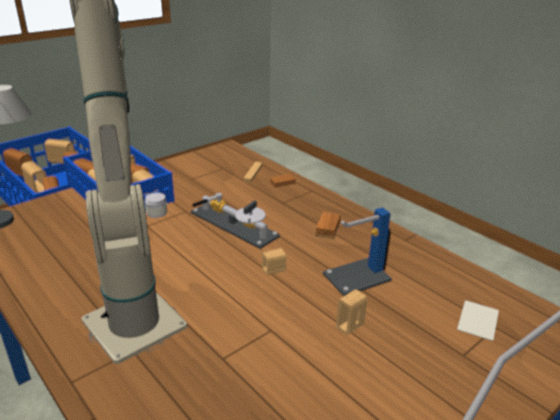

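The top view shows the tall sleeve at about (432,246), the short one at (313,246), the stand around (380,185) and its peg from (400,152) to (391,200). The throttle dial is at (236,220), and the lever runs from (180,230) to (181,268). I'll zoom in next.

```bash
cat > h.py <<'E'
import cv2,numpy as np
from station import manip
np.set_printoptions(precision=2,suppress=True)
def proj(c,p):
    p=np.atleast_2d(p); q=p@c["world_to_cam"][:3,:3].T+c["world_to_cam"][:3,3]
    return np.c_[c["cx"]+c["fx"]*q[:,0]/-q[:,2], c["cy"]-c["fy"]*q[:,1]/-q[:,2]]
def ray(c,uv,z):
    R=c["world_to_cam"][:3,:3];t=c["world_to_cam"][:3,3]
    uv=np.atleast_2d(np.array(uv,float))
    d=np.c_[(uv[:,0]-c["cx"])/c["fx"],-(uv[:,1]-c["cy"])/c["fy"],-np.ones(len(uv))]@R
    o=-R.T@t
    return o+d*((z-o[2])/d[:,2])[:,None]
def crop(c,x0,y0,x1,y1,k):
    im=cv2.cvtColor(c["pixels"],cv2.COLOR_RGB2BGR)[y0:y1,x0:x1]
    im=cv2.resize(im,None,fx=k,fy=k,interpolation=cv2.INTER_CUBIC)
    for v in range(-(-x0//10)*10,x1,10):
        cv2.line(im,((v-x0)*k,0),((v-x0)*k,5),(255,255,255),1)
        if v%20==0: cv2.putText(im,str(v),((v-x0)*k+1,14),0,.35,(255,255,255),1)
    for v in range(-(-y0//10)*10,y1,10):
        cv2.line(im,(0,(v-y0)*k),(5,(v-y0)*k),(255,255,255),1)
        if v%20==0: cv2.putText(im,str(v),(6,(v-y0)*k+4),0,.35,(255,255,255),1)
    return im
E
python3 - <<'E'
from h import *
c=manip.camera("top")
a=crop(c,340,135,450,265,4); b=crop(c,144,195,280,275,3)
b2=crop(c,295,225,335,265,4)
H=np.zeros((max(520,a.shape[0]),a.shape[1]+b.shape[1],3),np.uint8)
H[:a.shape[0],:a.shape[1]]=a;H[:b.shape[0],a.shape[1]:a.shape[1]+b.shape[1]]=b;H[250:250+b2.shape[0],450:450+b2.shape[1]]=b2[:,:]
np.set_printoptions(suppress=True);cv2.imwrite("pics/t1.png",H[:600,:800]);print(H.shape)
c=manip.camera("side")
a=crop(c,320,200,410,340,4); b=crop(c,180,185,290,255,4)
H=np.zeros((560,800,3),np.uint8);H[:,:360]=a;H[:280,360:800]=b
cv2.imwrite("pics/s1.png",H)
E
```

```text
(520, 848, 3)
```

View pics/t1.png

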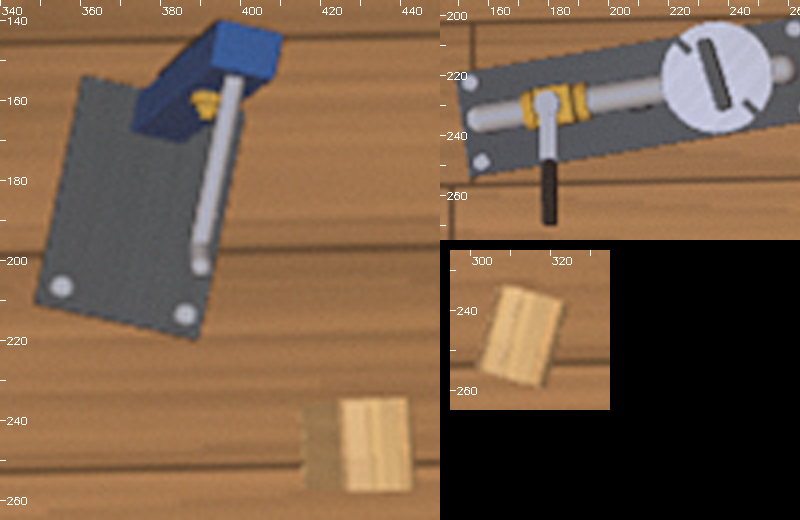

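View pics/s1.png

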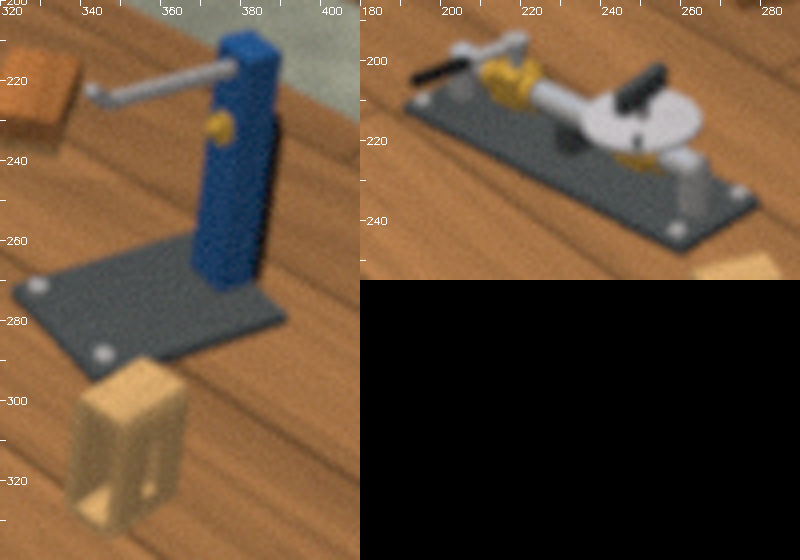

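```bash
python3 - <<'E'
from h import *
t=manip.camera("top"); s=manip.camera("side")
A=lambda px,py:(340+px/4,135+py/4)
B=lambda px,py:(144+(px-440)/3,195+py/3)
S1=lambda px,py:(320+px/4,200+py/4)
S2=lambda px,py:(180+(px-360)/4,185+py/4)
P=lambda n,v:print(n,np.round(v,1).tolist())
P("sleeve top",ray(t,[A(340,400),A(407,398),A(411,491),A(345,491)],100)[:,:2])
P("sleeve side",ray(s,[S1(80,402),S1(143,358),S1(187,383),S1(123,424)],100)[:,:2])
P("peg t: post, bend",ray(t,[A(234,80),A(202,240)],200)[:,:2])
P("peg t tip",ray(t,[A(202,268)],217)[:,:2])
P("peg s: post,bend",ray(s,[S1(232,70),S1(110,101)],200)[:,:2]); P("tip s",ray(s,[S1(93,90)],217)[:,:2])
P("post top t",ray(t,[A(217,20),A(283,37),A(273,79),A(210,64)],217)[:,:2])
P("plate",ray(t,[A(82,75),A(35,303),A(197,340)],12)[:,:2])
P("dial c t",ray(t,[B(717,77)],75)[:,:2]);P("dial c s",ray(s,[S2(642,119)],75)[:,:2])
P("marks",ray(t,[B(683,45),B(750,108)],80)[:,:2])
P("bar",ray(t,[B(706,40),B(724,108)],114)[:,:2])
P("lever axis/end",ray(t,[B(547,100),B(549,224)],96)[:,:2])
P("lever end s/axis",ray(s,[S2(415,82),S2(515,40)],96)[:,:2])
P("mplate",ray(t,[B(457,81),B(473,178)],12)[:,:2])
P("short",ray(t,[(295+(x-450)/4,225+(y-250)/4) for x,y in[(505,285),(565,300),(542,388),(478,370)]],64)[:,:2])
E
```

```text
sleeve top [[459.9, -348.6], [460.3, -392.8], [399.4, -392.2], [400.3, -348.9]]
sleeve side [[395.4, -363.5], [459.3, -359.7], [462.2, -394.8], [400.7, -395.2]]
peg t: post, bend [[652.4, -257.0], [554.9, -233.3]]
peg t tip [[536.0, -227.7]]
peg s: post,bend [[651.1, -261.1], [552.5, -234.2]]
tip s [[532.7, -234.7]]
post top t [[685.2, -243.1], [674.1, -282.2], [648.7, -275.0], [658.5, -237.7]]
plate [[700.5, -206.2], [535.9, -166.5], [507.2, -281.1]]
dial c t [[509.3, 149.3]]
dial c s [[508.4, 144.6]]
marks [[538.2, 179.0], [480.6, 119.8]]
bar [[538.8, 155.2], [479.4, 140.4]]
lever axis/end [[490.4, 297.3], [382.0, 295.7]]
lever end s/axis [[377.9, 283.1], [484.3, 290.2]]
mplate [[514.9, 400.7], [423.1, 385.3]]
short [[470.6, -45.9], [459.6, -86.3], [400.6, -69.0], [413.5, -26.1]]
```

Call:
carry_out(series=[{"dx": -0.3, "dy": -0.12, "dz": -0.2, "turn": -0.15, "fingers": 85}, {"dx": -0.6, "dy": -0.24, "dz": -0.4, "turn": -0.3, "fingers": 85}, {"dx": -0.92, "dy": -0.36, "dz": -0.4, "turn": -0.443, "fingers": 85}, {"dx": -0.92, "dy": -0.36, "dz": -0.4, "turn": -0.443, "fingers": 85}, {"dx": -0.92, "dy": -0.36, "dz": -0.4, "turn": -0.443, "fingers": 85}])

```text
clock: 0.92
tcp_pos: [389.6, 471.6, 291.2]
tool_rot: [0.0, 1.0, 0.0, -0.0]
force: [0.1, 0.4, 0.4]
finger_gap: 84.8
gripper_force: 0.0
```

Call:
carry_out(series=[{"dx": -0.13, "dy": -0.4}, {"dx": -0.26, "dy": -0.8}, {"dx": -0.35, "dy": -1}, {"dx": -0.35, "dy": -1}])

```text
invalid input at $.series[0]: expected keys fingers, dx, dy, dz, turn
```

Call:
carry_out(series=[{"dx": -0.1, "dy": -0.4}, {"dx": -0.2, "dy": -0.8}, {"dx": -0.25, "dy": -1}, {"dx": -0.25, "dy": -1}])

```text
invalid input at $.series[0]: expected keys fingers, dx, dy, dz, turn
```

Call:
carry_out(series=[{"dy": -0.4}, {"dy": -0.8}, {"dy": -1}, {"dy": -1}])

```text
invalid input at $.series[0]: expected keys fingers, dx, dy, dz, turn
```

Call:
carry_out(series=[{"dy": -0.4}, {"dy": -0.8}, {"dy": -1}, {"dy": -1}])

```text
invalid input at $.series[0]: expected keys fingers, dx, dy, dz, turn
```

Call:
carry_out(series=[{"dx": 0.1, "dy": -0.4}, {"dx": 0.15, "dy": -0.8}, {"dx": 0.2, "dy": -1}, {"dx": 0.2, "dy": -1}, {"dx": 0.2, "dy": -1}])

```text
invalid input at $.series[0]: expected keys fingers, dx, dy, dz, turn
```

All keys are required.

Call:
carry_out(series=[{"dx": -0.13, "dy": -0.4, "dz": 0, "turn": 0, "fingers": 85}, {"dx": -0.26, "dy": -0.8, "dz": 0, "turn": 0, "fingers": 85}, {"dx": -0.35, "dy": -1, "dz": 0, "turn": 0, "fingers": 85}, {"dx": -0.35, "dy": -1, "dz": 0, "turn": 0, "fingers": 85}])

```text
clock: 1.42
tcp_pos: [443.1, 319.8, 291.3]
tool_rot: [0.002, 1.0, -0.0, 0.0]
force: [-0.4, 0.3, 0.7]
finger_gap: 85.1
gripper_force: 0.0
```

Call:
carry_out(series=[{"dx": -0.1, "dy": -0.4, "dz": 0, "turn": 0, "fingers": 85}, {"dx": -0.2, "dy": -0.8, "dz": 0, "turn": 0, "fingers": 85}, {"dx": -0.25, "dy": -1, "dz": 0, "turn": 0, "fingers": 85}, {"dx": -0.25, "dy": -1, "dz": 0, "turn": 0, "fingers": 85}])

```text
clock: 1.92
tcp_pos: [480.2, 171.2, 291.2]
tool_rot: [0.001, 1.0, -0.0, -0.0]
force: [0.4, 1.0, 0.3]
finger_gap: 85.3
gripper_force: 0.0
```

Call:
carry_out(series=[{"dx": 0, "dy": -0.4, "dz": 0, "turn": 0, "fingers": 85}, {"dx": 0, "dy": -0.8, "dz": 0, "turn": 0, "fingers": 85}, {"dx": 0, "dy": -1, "dz": 0, "turn": 0, "fingers": 85}, {"dx": 0, "dy": -1, "dz": 0, "turn": 0, "fingers": 85}])

```text
clock: 2.42
tcp_pos: [480.3, 22.0, 291.2]
tool_rot: [0.0, 1.0, 0.0, 0.0]
force: [0.1, 0.8, -0.2]
finger_gap: 84.9
gripper_force: 0.0
```

Call:
carry_out(series=[{"dx": 0, "dy": -0.4, "dz": 0, "turn": 0, "fingers": 85}, {"dx": 0, "dy": -0.8, "dz": 0, "turn": 0, "fingers": 85}, {"dx": 0, "dy": -1, "dz": 0, "turn": 0, "fingers": 85}, {"dx": 0, "dy": -1, "dz": 0, "turn": 0, "fingers": 85}])

```text
clock: 2.92
tcp_pos: [481.2, -127.9, 291.1]
tool_rot: [-0.0, 1.0, 0.0, 0.0]
force: [0.9, 1.0, 0.3]
finger_gap: 84.9
gripper_force: 0.0
```

Call:
carry_out(series=[{"dx": 0.1, "dy": -0.4, "dz": 0, "turn": 0, "fingers": 85}, {"dx": 0.15, "dy": -0.8, "dz": 0, "turn": 0, "fingers": 85}, {"dx": 0.2, "dy": -1, "dz": 0, "turn": 0, "fingers": 85}, {"dx": 0.2, "dy": -1, "dz": 0, "turn": 0, "fingers": 85}, {"dx": 0.2, "dy": -1, "dz": 0, "turn": 0, "fingers": 85}])

```text
clock: 3.55
tcp_pos: [452.0, -275.1, 291.0]
tool_rot: [-0.003, 1.0, 0.001, 0.0]
force: [0.8, -0.1, 0.3]
finger_gap: 84.8
gripper_force: 0.0
```

Call:
carry_out(series=[{"dx": 0.06, "dy": -0.3, "dz": 0.2, "turn": 0, "fingers": 85}, {"dx": 0.13, "dy": -0.61, "dz": 0.5, "turn": 0, "fingers": 85}, {"dx": 0.13, "dy": -0.61, "dz": 0.8, "turn": 0, "fingers": 85}, {"dx": 0.13, "dy": -0.61, "dz": 0.8, "turn": 0, "fingers": 85}, {"dx": 0.13, "dy": -0.61, "dz": 0.8, "turn": 0, "fingers": 85}])

```text
clock: 4.18
tcp_pos: [432.9, -368.6, 172.7]
tool_rot: [-0.002, 1.0, -0.0, 0.001]
force: [0.6, 0.0, 0.3]
finger_gap: 85.2
gripper_force: 0.0
```

Call:
carry_out(series=[{"dx": 0, "dy": 0, "dz": 0.25, "turn": 0, "fingers": 85}, {"dx": 0, "dy": 0, "dz": 0.5, "turn": 0, "fingers": 85}, {"dx": 0, "dy": 0, "dz": 0.68, "turn": 0, "fingers": 85}, {"dx": 0, "dy": 0, "dz": 0.68, "turn": 0, "fingers": 85}, {"dx": 0, "dy": 0, "dz": 0.68, "turn": 0, "fingers": 85}])

```text
clock: 4.8
tcp_pos: [432.5, -370.7, 71.5]
tool_rot: [-0.001, 1.0, -0.001, 0.002]
force: [0.3, -0.2, 0.2]
finger_gap: 85.2
gripper_force: 0.0
```

Call:
carry_out(newtons=30, series=[{"dx": 0, "dy": 0, "dz": 0, "turn": 0, "fingers": 60}, {"dx": 0, "dy": 0, "dz": 0, "turn": 0, "fingers": 50}, {"dx": 0, "dy": 0, "dz": 0, "turn": 0, "fingers": 40}, {"dx": 0, "dy": 0, "dz": 0, "turn": 0, "fingers": 40}, {"dx": 0, "dy": 0, "dz": 0, "turn": 0, "fingers": 40}, {"dx": 0, "dy": 0, "dz": 0, "turn": 0, "fingers": 40}])

```text
clock: 5.55
tcp_pos: [431.2, -370.9, 70.4]
tool_rot: [0.0, 1.0, -0.001, 0.001]
force: [0.3, -0.1, 7.0]
finger_gap: 45.4
gripper_force: 30.0
```

Call:
carry_out(series=[{"dx": 0, "dy": 0, "dz": -0.1, "turn": 0, "fingers": 40}, {"dx": 0, "dy": 0, "dz": -0.4, "turn": 0, "fingers": 40}, {"dx": 0, "dy": 0, "dz": -0.7, "turn": 0, "fingers": 40}, {"dx": 0, "dy": 0, "dz": -1, "turn": 0, "fingers": 40}, {"dx": 0, "dy": 0, "dz": -1, "turn": 0, "fingers": 40}])

```text
clock: 6.18
tcp_pos: [432.4, -371.8, 223.7]
tool_rot: [0.0, 1.0, -0.002, 0.003]
force: [0.3, 0.2, -0.7]
finger_gap: 45.6
gripper_force: 31.3
```

Call:
carry_out(series=[{"dx": -0.05, "dy": 0.2, "dz": 0, "turn": 0.05, "fingers": 40}, {"dx": -0.15, "dy": 0.5, "dz": 0, "turn": 0.13, "fingers": 40}, {"dx": -0.25, "dy": 0.8, "dz": 0, "turn": 0.2, "fingers": 40}, {"dx": -0.32, "dy": 1, "dz": 0, "turn": 0.227, "fingers": 40}, {"dx": -0.32, "dy": 1, "dz": 0, "turn": 0.227, "fingers": 40}, {"dx": -0.32, "dy": 1, "dz": 0, "turn": 0.227, "fingers": 40}, {"dx": -0.32, "dy": 1, "dz": 0, "turn": 0.227, "fingers": 40}])

```text
clock: 7.05
tcp_pos: [477.8, -221.5, 219.1]
tool_rot: [0.12, 0.993, -0.0, -0.0]
force: [-0.0, -0.4, 0.0]
finger_gap: 45.9
gripper_force: 31.3
```

```bash
python3 - <<'E'
from h import *
c=manip.camera("top"); s=manip.camera("side")
a=crop(c,340,135,440,265,4); b=crop(s,290,190,400,320,4)
H=np.zeros((600,800,3),np.uint8);H[:520,:400]=a;H[:520,400:800]=b[:,:400]
cv2.imwrite("pics/i1.png",H)
print(manip.get_state()["tcp_pos"],manip.get_state()["tool_rot"])
E
```

```text
[ 477.99 -221.27  219.18] [ 0.12  0.99 -0.   -0.  ]
```

View pics/i1.png

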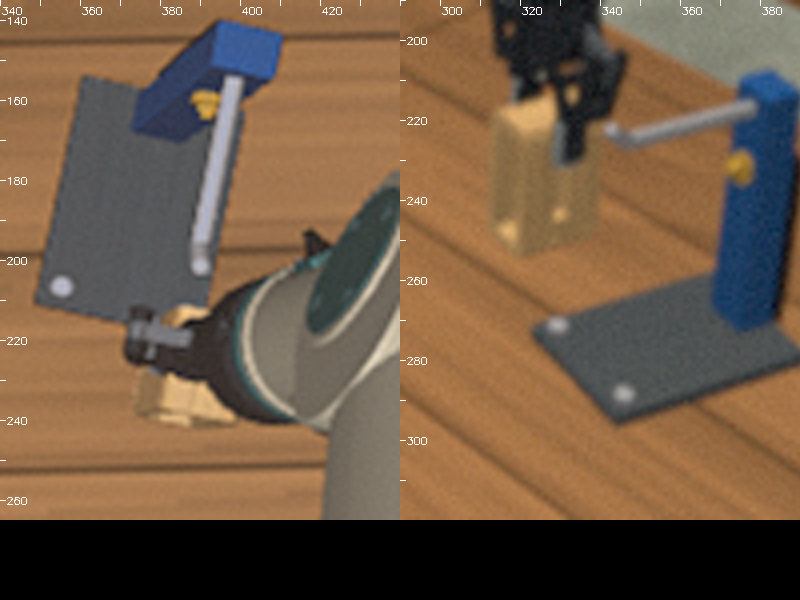

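The sleeve is held level and upright with its bore facing the peg tip (side image (343,222)), about 6 mm to the right of the line. I'll correct that and insert.

Call:
carry_out(series=[{"dx": 0, "dy": 0.045, "dz": 0, "turn": 0, "fingers": 40}, {"dx": -0.1, "dy": 0.045, "dz": 0, "turn": 0, "fingers": 40}, {"dx": -0.2, "dy": 0.045, "dz": 0, "turn": 0, "fingers": 40}, {"dx": -0.3, "dy": 0.045, "dz": 0, "turn": 0, "fingers": 40}, {"dx": -0.4, "dy": 0.045, "dz": 0, "turn": 0, "fingers": 40}, {"dx": -0.4, "dy": 0.045, "dz": 0, "turn": 0, "fingers": 40}])

```text
clock: 7.9
tcp_pos: [539.2, -227.5, 219.0]
tool_rot: [0.118, 0.993, 0.0, 0.0]
force: [0.4, 0.6, -0.1]
finger_gap: 46.0
gripper_force: 31.3
```

Call:
carry_out(series=[{"dx": -0.1, "dy": 0, "dz": 0, "turn": 0, "fingers": 40}, {"dx": -0.2, "dy": 0, "dz": 0, "turn": 0, "fingers": 40}, {"dx": -0.3, "dy": 0, "dz": 0, "turn": 0, "fingers": 40}, {"dx": -0.4, "dy": 0, "dz": 0, "turn": 0, "fingers": 40}, {"dx": -0.4, "dy": 0, "dz": 0, "turn": 0, "fingers": 40}, {"dx": -0.4, "dy": 0, "dz": 0, "turn": 0, "fingers": 40}])

```text
clock: 8.65
tcp_pos: [595.6, -241.6, 219.1]
tool_rot: [0.119, 0.993, 0.0, -0.001]
force: [-0.3, -1.1, -0.7]
finger_gap: 45.5
gripper_force: 31.3
```

```bash
python3 - <<'E'
from h import *
c=manip.camera("top"); s=manip.camera("side")
a=crop(c,340,135,440,265,4); b=crop(s,300,190,400,320,4)
H=np.zeros((520,800,3),np.uint8);H[:520,:400]=a;H[:520,400:800]=b[:,:400]
cv2.imwrite("pics/i2.png",H)
print(manip.get_state())
E
```

```text
{'clock': 8.75, 'joint_positions': array([ 0.24,  0.64,  0.17,  1.55, -0.13,  0.96,  1.78]), 'qvel': array([ 0.  ,  0.  ,  0.  , -0.01,  0.  ,  0.  , -0.  ]), 'effort': array([ -0.04, -56.19,   3.11, -19.09,   0.01,   0.  ,   0.  ]), 'tcp_pos': array([ 595.85, -241.72,  219.3 ]), 'tool_rot': array([ 0.12,  0.99,  0.  , -0.  ]), 'force': array([ 0.31, -0.03, -0.59]), 'wrist_torque': array([-0.  ,  0.01,  0.07]), 'gripper_force': 31.30149699750688, 'finger_gap': 45.8155598882437}
```

View pics/i2.png

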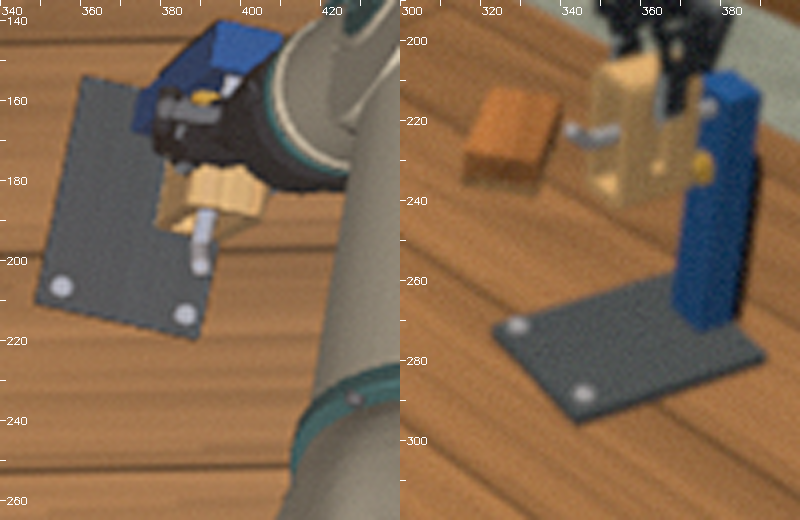

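The sleeve is on the peg, with the tip protruding through the bore at side (343-355,222-228) and no contact force. Lowering now.

Call:
carry_out(series=[{"dx": 0, "dy": -0.01, "dz": 0.05, "turn": 0, "fingers": 40}, {"dx": 0, "dy": -0.01, "dz": 0.1, "turn": 0, "fingers": 40}, {"dx": 0, "dy": -0.01, "dz": 0.15, "turn": 0, "fingers": 40}, {"dx": 0, "dy": -0.01, "dz": 0.18, "turn": 0, "fingers": 40}, {"dx": 0, "dy": -0.01, "dz": 0.2, "turn": 0, "fingers": 40}, {"dx": 0, "dy": -0.01, "dz": 0.2, "turn": 0, "fingers": 40}])

```text
clock: 9.5
tcp_pos: [596.4, -243.3, 189.1]
tool_rot: [0.119, 0.993, 0.0, -0.0]
force: [0.2, -0.6, -1.1]
finger_gap: 45.2
gripper_force: 31.3
```

Call:
carry_out(series=[{"dx": 0, "dy": 0, "dz": 0.01, "turn": 0, "fingers": 40}, {"dx": 0, "dy": 0, "dz": 0.015, "turn": 0, "fingers": 40}, {"dx": 0, "dy": 0, "dz": 0.02, "turn": 0, "fingers": 40}, {"dx": 0, "dy": 0, "dz": 0.02, "turn": 0, "fingers": 40}])

```text
clock: 10.0
tcp_pos: [596.4, -243.3, 186.3]
tool_rot: [0.119, 0.993, 0.0, -0.0]
force: [0.2, 0.7, -0.9]
finger_gap: 45.8
gripper_force: 31.3
```

Call:
carry_out(series=[{"dx": 0, "dy": 0, "dz": 0.01, "turn": 0, "fingers": 40}, {"dx": 0, "dy": 0, "dz": 0.01, "turn": 0, "fingers": 40}, {"dx": 0, "dy": 0, "dz": 0.01, "turn": 0, "fingers": 40}])

```text
clock: 10.38
tcp_pos: [596.6, -243.4, 185.8]
tool_rot: [0.119, 0.993, -0.0, 0.0]
force: [-1.8, 1.1, 5.6]
finger_gap: 45.7
gripper_force: 31.9
```

Contact at the expected height, so I'm releasing.

Call:
carry_out(series=[{"dx": 0, "dy": 0, "dz": 0, "turn": 0, "fingers": 50}, {"dx": 0, "dy": 0, "dz": 0, "turn": 0, "fingers": 58}, {"dx": 0, "dy": 0, "dz": 0, "turn": 0, "fingers": 85}, {"dx": 0, "dy": 0, "dz": 0, "turn": 0, "fingers": 85}, {"dx": 0, "dy": 0, "dz": 0, "turn": 0, "fingers": 85}, {"dx": 0, "dy": 0, "dz": 0, "turn": 0, "fingers": 85}])

```text
clock: 11.12
tcp_pos: [596.5, -243.3, 184.7]
tool_rot: [0.119, 0.993, 0.0, -0.0]
force: [0.5, -0.5, 0.9]
finger_gap: 85.0
gripper_force: 0.0
```

Call:
carry_out(series=[{"dx": 0, "dy": 0, "dz": -0.15, "turn": 0, "fingers": 85}, {"dx": 0, "dy": 0, "dz": -0.4, "turn": 0, "fingers": 85}, {"dx": 0, "dy": 0, "dz": -0.7, "turn": 0, "fingers": 85}, {"dx": 0, "dy": 0, "dz": -0.7, "turn": 0, "fingers": 85}, {"dx": 0, "dy": 0, "dz": -0.7, "turn": 0, "fingers": 85}])

```text
clock: 11.75
tcp_pos: [596.1, -243.1, 289.4]
tool_rot: [0.118, 0.993, 0.0, -0.0]
force: [-0.1, 0.7, -0.8]
finger_gap: 85.1
gripper_force: 0.0
```

Call:
carry_out(series=[{"dx": 0.13, "dy": 0.3, "dz": 0, "turn": 0, "fingers": 85}, {"dx": 0.26, "dy": 0.6, "dz": 0, "turn": 0, "fingers": 85}, {"dx": 0.395, "dy": 0.8, "dz": 0, "turn": 0, "fingers": 85}, {"dx": 0.395, "dy": 0.8, "dz": 0, "turn": 0, "fingers": 85}])

```text
clock: 12.25
tcp_pos: [565.8, -108.7, 288.4]
tool_rot: [0.116, 0.993, 0.001, -0.002]
force: [-0.3, -0.9, 0.6]
finger_gap: 85.3
gripper_force: 0.0
```

Call:
carry_out(series=[{"dx": 0.13, "dy": 0.3, "dz": 0, "turn": 0, "fingers": 85}, {"dx": 0.26, "dy": 0.6, "dz": 0, "turn": 0, "fingers": 85}, {"dx": 0.395, "dy": 0.8, "dz": 0, "turn": 0, "fingers": 85}, {"dx": 0.395, "dy": 0.8, "dz": 0, "turn": 0, "fingers": 85}])

```text
clock: 12.75
tcp_pos: [536.8, 20.2, 288.8]
tool_rot: [0.116, 0.993, 0.0, -0.001]
force: [-0.0, -0.2, -0.5]
finger_gap: 85.4
gripper_force: 0.0
```

Call:
carry_out(series=[{"dx": 0.13, "dy": 0.3, "dz": 0.1, "turn": -0.12, "fingers": 85}, {"dx": 0.26, "dy": 0.6, "dz": 0.2, "turn": -0.24, "fingers": 85}, {"dx": 0.395, "dy": 0.8, "dz": 0.2, "turn": -0.36, "fingers": 85}, {"dx": 0.395, "dy": 0.8, "dz": 0.2, "turn": -0.463, "fingers": 85}, {"dx": 0.395, "dy": 0.8, "dz": 0.2, "turn": -0.463, "fingers": 85}, {"dx": 0.395, "dy": 0.8, "dz": 0.2, "turn": -0.463, "fingers": 85}])

```text
clock: 13.5
tcp_pos: [509.1, 146.5, 259.4]
tool_rot: [-0.121, 0.993, -0.0, -0.0]
force: [-0.6, -1.1, 0.6]
finger_gap: 84.8
gripper_force: 0.0
```

```bash
python3 - <<'E'
from h import *
w=manip.camera("wrist"); c=manip.camera("top")
k=1
H=np.zeros((420,800,3),np.uint8);H[:,:560]=crop(w,0,0,560,420,1);H[:400,560:800]=crop(c,350,130,430,260,3)[:390].repeat(1,0)[:400] if False else np.pad(crop(c,350,130,430,260,3),((0,10),(0,0),(0,0)))
cv2.imwrite("pics/w1.png",H)
cv2.imwrite("w1raw.png",cv2.cvtColor(w["pixels"],cv2.COLOR_RGB2BGR))
np.savez("w1.npz",**w)
print(manip.get_state()["tcp_pos"],manip.get_state()["tool_rot"])
print(proj(w,[[509,148,75],[538.2,179,80],[480.6,119.8,80]]))
E
```

```text
[508.89 147.17 259.63] [-0.12  0.99 -0.   -0.  ]
[[283.25 184.11]
 [306.63 220.7 ]
 [261.01 149.14]]
```

View pics/w1.png

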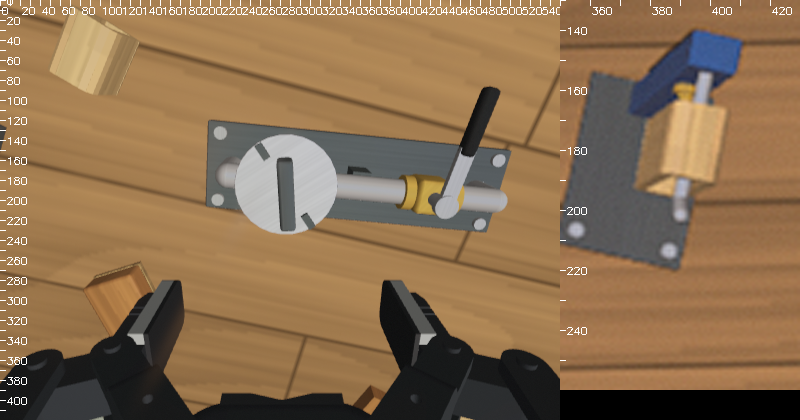

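The sleeve hangs on the peg (top view at (388,180)). In the wrist view the dial centre is about (286,184), the ribs are at (263,152) and (308,220), the bar runs from (285,158) to (288,230), and the shutoff stem is at (446,207). Next I'll measure these by segmentation.

```bash
cat >> h.py <<'E'
def dial(w,center,bar=True):
    """blobs inside the dial -> axis angle of marks, of bar (deg, world), centre"""
    g=cv2.cvtColor(w["pixels"],cv2.COLOR_RGB2GRAY).astype(float)
    a=np.linspace(0,2*np.pi,80)
    poly=proj(w,np.c_[center[0]+48*np.cos(a),center[1]+48*np.sin(a),0*a+75]).round().astype(np.int32)
    m=np.zeros(g.shape,np.uint8);cv2.fillPoly(m,[poly],1)
    dark=((g<140)&(m>0)).astype(np.uint8)
    n,l,st,ct=cv2.connectedComponentsWithStats(dark)
    out=[]
    for i in range(1,n):
        if st[i,4]<40: continue
        ys,xs=np.nonzero(l==i); out.append((st[i,4],np.c_[xs,ys].astype(float)))
    return sorted(out,key=lambda o:-o[0])
E
python3 - <<'E'
from h import *
w=dict(np.load("w1.npz"))
g=cv2.cvtColor(w["pixels"],cv2.COLOR_RGB2GRAY)
bl=dial(w,(509,148))
for i,(n,p) in enumerate(bl):
    z=114 if i==0 else 80
    q=ray(w,p,z)[:,:2]; c=q.mean(0); u,s,v=np.linalg.svd(q-c,full_matrices=False); d=v[0]
    print(n,p.mean(0),"world",c,"ang",np.degrees(np.arctan2(d[1],d[0]))%180,"len",np.ptp((q-c)@d),np.ptp((q-c)@v[1]))
if len(bl)>=3:
    m=[ray(w,b[1],80)[:,:2].mean(0) for b in bl[1:3]];d=m[0]-m[1];print("mark ang",np.degrees(np.arctan2(d[1],d[0]))%180,"mid",(m[0]+m[1])/2)
# dial ellipse
mk=(g>175).astype(np.uint8);n,l,st,ct=cv2.connectedComponentsWithStats(mk);i=l[200,255];
cs,_=cv2.findContours((l==i).astype(np.uint8),cv2.RETR_EXTERNAL,cv2.CHAIN_APPROX_NONE)
e=cv2.fitEllipse(cv2.convexHull(max(cs,key=len)));print("ellipse",e,ray(w,[e[0]],75))
P=ray(w,[(221,133),(481,224)],12)[:,:2];print("bolts",ray(w,[(221,133),(499,160),(481,224),(217,200)],12)[:,:2])
print("lever stem/end",ray(w,[(446,207),(491,90)],96)[:,:2])
E
```

```text
1169 [285.66 193.41] world [507.3  149.55] ang 16.956633900701288 len 65.49178162814331 13.843502201298708
261 [259.8  148.05] world [479.95 118.47] ang 135.615852133761 len 55.77976943180011 18.738129808485912
88 [306.52 218.7 ] world [536.22 178.35] ang 48.59741147734929 len 12.33401695820038 7.362395937364811
mark ang 46.78325449262499 mid [508.09 148.41]
ellipse ((285.7122497558594, 184.1323699951172), (98.66989135742188, 101.8697280883789), 85.10184478759766) [[508.45 150.31  75.  ]]
bolts [[484.82  71.76]
 [438.9  381.11]
 [515.09 393.75]
 [561.57  81.52]]
lever stem/end [[488.81 297.78]
 [384.6  294.41]]
```

```bash
sed -i 's/48\*np/45.5*np/g' h.py; cat >> h.py <<'E'
def report(w,center=(508.3,150)):
    bl=dial(w,center); m=[]
    for i,(n,p) in enumerate(bl):
        q=ray(w,p,114 if i==0 else 80)[:,:2]; c=q.mean(0); v=np.linalg.svd(q-c,full_matrices=False)[2]; d=v[0]
        print(n,p.mean(0),"c",c,"ang",np.degrees(np.arctan2(d[1],d[0]))%180,"len",np.ptp((q-c)@d),np.ptp((q-c)@v[1]))
        if i: m.append(c)
    if len(m)==2:
        d=m[0]-m[1];print("mark ang",np.degrees(np.arctan2(d[1],d[0]))%180,"mid",(m[0]+m[1])/2)
E
python3 - <<'E'
from h import *
report(dict(np.load("w1.npz")))
E
```

```text
1139 [285.6  192.46] c [506.48 149.29] ang 16.918844870190043 len 63.48817422819826 13.877029325319933
133 [262.13 151.25] c [482.25 121.24] ang 45.37100552364897 len 15.309671446466549 7.360915607231986
76 [306.07 218.04] c [535.66 177.73] ang 48.56577292460904 len 10.569646147678837 7.358197787440369
mark ang 46.610206825788595 mid [508.95 149.48]
```

Call:
carry_out(series=[{"dx": 0, "dy": 0.017, "dz": 0.3, "turn": -0.05, "fingers": 50}, {"dx": 0, "dy": 0.017, "dz": 0.65, "turn": -0.05, "fingers": 50}, {"dx": 0, "dy": 0.017, "dz": 0.95, "turn": -0.05, "fingers": 50}, {"dx": 0, "dy": 0.017, "dz": 1, "turn": -0.05, "fingers": 50}, {"dx": 0, "dy": 0.017, "dz": 1, "turn": -0.05, "fingers": 50}, {"dx": 0, "dy": 0.017, "dz": 1, "turn": -0.05, "fingers": 50}])

```text
clock: 14.35
tcp_pos: [509.3, 151.2, 111.6]
tool_rot: [-0.149, 0.989, 0.0, 0.002]
force: [0.2, -0.0, 0.5]
finger_gap: 50.1
gripper_force: 0.0
```

Call:
carry_out(series=[{"dx": 0, "dy": 0, "dz": 0.08, "turn": 0, "fingers": 50}, {"dx": 0, "dy": 0, "dz": 0.145, "turn": 0, "fingers": 50}, {"dx": 0, "dy": 0, "dz": 0.145, "turn": 0, "fingers": 50}, {"dx": 0, "dy": 0, "dz": 0.145, "turn": 0, "fingers": 50}])

```text
clock: 14.85
tcp_pos: [507.8, 150.9, 87.9]
tool_rot: [-0.149, 0.989, -0.0, -0.0]
force: [-0.3, 0.1, 0.1]
finger_gap: 50.2
gripper_force: 0.0
```

Call:
carry_out(newtons=30, series=[{"dx": 0, "dy": 0, "dz": 0, "turn": 0, "fingers": 30}, {"dx": 0, "dy": 0, "dz": 0, "turn": 0, "fingers": 20}, {"dx": 0, "dy": 0, "dz": 0, "turn": 0, "fingers": 10}, {"dx": 0, "dy": 0, "dz": 0, "turn": 0, "fingers": 10}, {"dx": 0, "dy": 0, "dz": 0, "turn": 0, "fingers": 10}])

```text
clock: 15.48
tcp_pos: [508.2, 150.2, 88.3]
tool_rot: [-0.149, 0.989, -0.0, 0.0]
force: [0.7, -3.8, 5.3]
finger_gap: 13.6
gripper_force: 33.1
```

Call:
carry_out(series=[{"dx": 0, "dy": 0, "dz": 0, "turn": -0.1, "fingers": 10}, {"dx": 0, "dy": 0, "dz": 0, "turn": -0.2, "fingers": 10}, {"dx": 0, "dy": 0, "dz": 0, "turn": -0.3, "fingers": 10}, {"dx": 0, "dy": 0, "dz": 0, "turn": -0.4, "fingers": 10}, {"dx": 0, "dy": 0, "dz": 0, "turn": -0.47, "fingers": 10}, {"dx": 0, "dy": 0, "dz": 0, "turn": -0.492, "fingers": 10}, {"dx": 0, "dy": 0, "dz": 0, "turn": -0.492, "fingers": 10}, {"dx": 0, "dy": 0, "dz": 0, "turn": -0.492, "fingers": 10}])

```text
clock: 16.48
tcp_pos: [508.7, 149.2, 88.4]
tool_rot: [-0.396, 0.918, -0.001, 0.0]
force: [2.3, -5.8, 4.7]
finger_gap: 13.6
gripper_force: 33.0
```

Call:
carry_out(series=[{"dx": 0, "dy": 0, "dz": 0, "turn": 0, "fingers": 20}, {"dx": 0, "dy": 0, "dz": 0, "turn": 0, "fingers": 35}, {"dx": 0, "dy": 0, "dz": 0, "turn": 0, "fingers": 50}, {"dx": 0, "dy": 0, "dz": 0, "turn": 0, "fingers": 50}])

```text
clock: 16.98
tcp_pos: [507.6, 151.2, 87.9]
tool_rot: [-0.396, 0.918, 0.0, -0.0]
force: [0.6, -0.9, 0.3]
finger_gap: 50.1
gripper_force: 0.0
```

Call:
carry_out(series=[{"dx": 0, "dy": 0, "dz": -0.3, "turn": 0, "fingers": 50}, {"dx": 0, "dy": 0, "dz": -0.7, "turn": 0, "fingers": 50}, {"dx": 0, "dy": 0, "dz": -1, "turn": 0, "fingers": 50}, {"dx": 0, "dy": 0, "dz": -1, "turn": 0, "fingers": 50}, {"dx": 0, "dy": 0, "dz": -1, "turn": 0, "fingers": 50}])

```text
clock: 17.6
tcp_pos: [507.2, 150.7, 237.5]
tool_rot: [-0.396, 0.918, 0.0, -0.001]
force: [-0.9, -0.5, 0.1]
finger_gap: 49.7
gripper_force: 0.0
```

```bash
python3 - <<'E'
from h import *
w=manip.camera("wrist"); np.savez("w2.npz",**w)
uv=proj(w,[508.5,150,90])[0]; print(uv); x,y=int(uv[0])-70,int(uv[1])-60
cv2.imwrite("pics/w2.png",np.vstack([np.hstack([crop(w,max(x,0),max(y,0),max(x,0)+140,max(y,0)+120,4)])]))
report(w)
print(manip.get_state()["tcp_pos"],manip.get_state()["tool_rot"])
E
```

```text
[280.32 195.05]
1313 [278.76 199.19] c [507.27 146.96] ang 47.04082478304823 len 62.538922643542605 13.626710313215114
123 [279.02 147.71] c [482.38 120.68] ang 46.179382189590626 len 14.504139010536806 5.234407304041188
[506.87 150.51 236.92] [-0.4   0.92  0.   -0.  ]
```

View pics/w2.png

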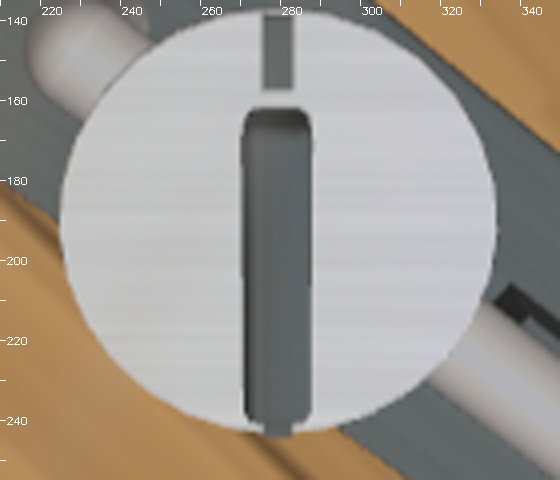

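The bar now lines up with both ribs: upper rib at (279,148), bar at x≈279, and the lower rib just visible at (277,243). On to the shutoff lever.

Call:
carry_out(series=[{"dx": -0.06, "dy": 0.25, "dz": 0, "turn": 0.17, "fingers": 60}, {"dx": -0.13, "dy": 0.5, "dz": 0, "turn": 0.34, "fingers": 60}, {"dx": -0.2, "dy": 0.75, "dz": 0, "turn": 0.51, "fingers": 60}, {"dx": -0.262, "dy": 1, "dz": 0, "turn": 0.68, "fingers": 60}, {"dx": -0.262, "dy": 1, "dz": 0, "turn": 0.747, "fingers": 60}, {"dx": -0.262, "dy": 1, "dz": 0, "turn": 0.747, "fingers": 60}, {"dx": -0.262, "dy": 1, "dz": 0, "turn": 0.747, "fingers": 60}])

```text
clock: 18.52
tcp_pos: [425.6, 281.6, 237.2]
tool_rot: [-0.016, 1.0, -0.001, -0.001]
force: [-0.0, 0.1, 0.1]
finger_gap: 60.0
gripper_force: 0.0
```

Call:
carry_out(series=[{"dx": 0.089, "dy": 0.09, "dz": 0.2, "turn": 0, "fingers": 60}, {"dx": 0.089, "dy": 0.09, "dz": 0.5, "turn": 0, "fingers": 60}, {"dx": 0.089, "dy": 0.09, "dz": 0.7, "turn": 0, "fingers": 60}, {"dx": 0.089, "dy": 0.09, "dz": 0.7, "turn": 0, "fingers": 60}, {"dx": 0.089, "dy": 0.09, "dz": 0.7, "turn": 0, "fingers": 60}])

```text
clock: 19.15
tcp_pos: [412.7, 295.5, 133.8]
tool_rot: [-0.016, 1.0, 0.0, 0.001]
force: [-0.2, 0.2, 0.4]
finger_gap: 60.0
gripper_force: 0.0
```

```bash
python3 - <<'E'
from h import *
w=manip.camera("wrist")
cv2.imwrite("pics/w3.png",crop(w,0,0,560,420,1))
np.savez("w3.npz",**w)
print(manip.get_state()["tcp_pos"],manip.get_state()["tool_rot"]); print(proj(w,[[488.5,298,96],[411,295,96]]))
E
```

```text
[412.89 295.73 134.23] [-0.02  1.    0.    0.  ]
[[281.64 356.  ]
 [280.76 244.4 ]]
```

View pics/w3.png

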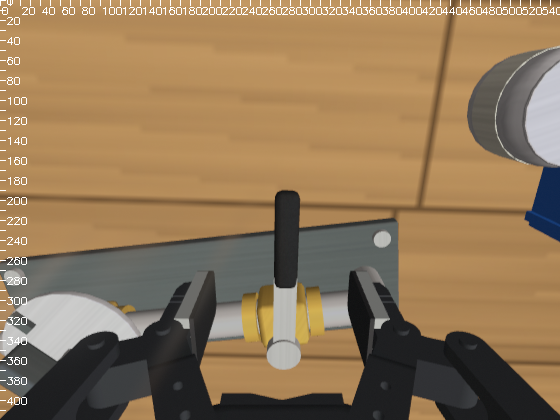

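The lever is between the open fingers, running from its stem at (284,354) to its end at (287,190). Descending and gripping.

Call:
carry_out(series=[{"dx": 0.02, "dy": 0.015, "dz": 0.15, "turn": 0, "fingers": 60}, {"dx": 0.02, "dy": 0.015, "dz": 0.3, "turn": 0, "fingers": 60}, {"dx": 0.02, "dy": 0.015, "dz": 0.4, "turn": 0, "fingers": 60}, {"dx": 0.02, "dy": 0.015, "dz": 0.4, "turn": 0, "fingers": 60}, {"dx": 0.02, "dy": 0.015, "dz": 0.4, "turn": 0, "fingers": 60}])

```text
clock: 19.82
tcp_pos: [409.4, 297.9, 73.8]
tool_rot: [-0.016, 1.0, 0.0, 0.001]
force: [0.5, -0.9, 1.0]
finger_gap: 60.0
gripper_force: 0.0
```

Call:
carry_out(newtons=30, series=[{"dx": 0, "dy": 0, "dz": 0, "turn": 0, "fingers": 40}, {"dx": 0, "dy": 0, "dz": 0, "turn": 0, "fingers": 20}, {"dx": 0, "dy": 0, "dz": 0, "turn": 0, "fingers": 10}, {"dx": 0, "dy": 0, "dz": 0, "turn": 0, "fingers": 10}, {"dx": 0, "dy": 0, "dz": 0, "turn": 0, "fingers": 10}, {"dx": 0, "dy": 0, "dz": 0, "turn": 0, "fingers": 10}])

```text
clock: 20.58
tcp_pos: [409.0, 297.8, 73.4]
tool_rot: [-0.016, 1.0, 0.0, 0.0]
force: [-1.4, 0.1, 5.8]
finger_gap: 13.4
gripper_force: 31.9
```

```bash
python3 - <<'E'
from h import *
s=manip.get_state();q=s["tool_rot"];p=s["tcp_pos"][:2];print(s["tcp_pos"],q,s["force"],s["finger_gap"])
A=np.array([487.5,299.5]); ya=np.degrees(2*np.arctan2(q[1],q[0]))  # tool x angle
X=np.array([np.cos(np.radians(ya)),np.sin(np.radians(ya))]);Y=np.array([X[1],-X[0]])
print(ya,X,Y)
r=p-A;print(np.hypot(*r),np.degrees(np.arctan2(r[1],r[0]))%360)
for b in range(0,91,7):
    t=-np.radians(b);R=np.array([[np.cos(t),-np.sin(t)],[np.sin(t),np.cos(t)]])
    d=R@r-r;print(b,d@X/150,d@Y/150,b/60)
E
```

```text
[408.96 297.8   73.44] [-0.02  1.    0.    0.  ] [-1.4   0.08  5.76] 13.426308026633345
181.83149231839317 [-1.   -0.03] [-0.03  1.  ]
78.56070266075753 181.242353417984
0 0.0 0.0 0.0
7 -0.004559947692664202 0.06378409374983612 0.11666666666666667
14 -0.01685923185168859 0.1265370327058985 0.23333333333333334
21 -0.03671449847898993 0.1873233150861073 0.35
28 -0.06382975128144619 0.245236757428163 0.4666666666666667
35 -0.097800764293864 0.2994140036977718 0.5833333333333334
42 -0.13812110795707275 0.34904739593856543 0.7
49 -0.18418969881620179 0.3933970145919641 0.8166666666666667
56 -0.23531976029052729 0.4318017089935527 0.9333333333333333
63 -0.2907490609304502 0.4636889536066696 1.05
70 -0.3496512775327754 0.4885833830594704 1.1666666666666667
77 -0.4111483137164157 0.5061138787477211 1.2833333333333334
84 -0.4743233903169286 0.516019101358396 1.4
```

Call:
carry_out(series=[{"dx": -0.005, "dy": 0.064, "dz": 0, "turn": 0.117, "fingers": 10}, {"dx": -0.017, "dy": 0.127, "dz": 0, "turn": 0.233, "fingers": 10}, {"dx": -0.037, "dy": 0.187, "dz": 0, "turn": 0.35, "fingers": 10}, {"dx": -0.064, "dy": 0.245, "dz": 0, "turn": 0.467, "fingers": 10}, {"dx": -0.098, "dy": 0.299, "dz": 0, "turn": 0.583, "fingers": 10}, {"dx": -0.138, "dy": 0.349, "dz": 0, "turn": 0.7, "fingers": 10}, {"dx": -0.138, "dy": 0.349, "dz": 0, "turn": 0.7, "fingers": 10}])

```text
clock: 21.45
tcp_pos: [428.6, 351.4, 73.5]
tool_rot: [0.344, 0.939, 0.001, 0.001]
force: [-1.0, 0.5, 5.7]
finger_gap: 13.0
gripper_force: 31.8
```

Call:
carry_out(series=[{"dx": -0.005, "dy": 0.064, "dz": 0, "turn": 0.117, "fingers": 10}, {"dx": -0.017, "dy": 0.127, "dz": 0, "turn": 0.233, "fingers": 10}, {"dx": -0.037, "dy": 0.187, "dz": 0, "turn": 0.35, "fingers": 10}, {"dx": -0.064, "dy": 0.245, "dz": 0, "turn": 0.467, "fingers": 10}, {"dx": -0.098, "dy": 0.299, "dz": 0, "turn": 0.583, "fingers": 10}, {"dx": -0.138, "dy": 0.349, "dz": 0, "turn": 0.7, "fingers": 10}, {"dx": -0.138, "dy": 0.349, "dz": 0, "turn": 0.7, "fingers": 10}, {"dx": -0.138, "dy": 0.349, "dz": 0, "turn": 0.7, "fingers": 10}])

```text
clock: 22.45
tcp_pos: [477.1, 377.8, 73.5]
tool_rot: [0.656, 0.755, 0.0, -0.0]
force: [-1.4, 0.8, 4.2]
finger_gap: 13.5
gripper_force: 31.5
```

```bash
python3 - <<'E'
from h import *
s=manip.get_state();q=s["tool_rot"];r=s["tcp_pos"][:2]-[487.5,299.5]
print(s["force"],s["wrist_torque"],np.degrees(2*np.arctan2(q[1],q[0])),np.hypot(*r),np.degrees(np.arctan2(r[1],r[0])))
E
```

```text
[-1.4   0.79  4.15] [0.01 0.24 0.19] 97.97406950553133 78.95693149731382 97.5343643016623
```

Call:
carry_out(series=[{"dx": 0, "dy": 0.014, "dz": 0, "turn": 0.025, "fingers": 10}, {"dx": -0.001, "dy": 0.027, "dz": 0, "turn": 0.05, "fingers": 10}, {"dx": -0.001, "dy": 0.027, "dz": 0, "turn": 0.05, "fingers": 10}, {"dx": -0.001, "dy": 0.027, "dz": 0, "turn": 0.05, "fingers": 10}])

```text
clock: 22.95
tcp_pos: [477.3, 377.8, 73.4]
tool_rot: [0.674, 0.739, -0.003, -0.002]
force: [-8.3, -2.2, 13.4]
finger_gap: 13.5
gripper_force: 44.8
```

```bash
cat > st.py <<'E'
from h import *
s=manip.get_state();q=s["tool_rot"];r=s["tcp_pos"][:2]-[487.5,299.5]
print(s["force"],s["wrist_torque"],np.degrees(2*np.arctan2(q[1],q[0])),np.hypot(*r),np.degrees(np.arctan2(r[1],r[0])))
E
python3 st.py
```

```text
[-8.35 -2.19 13.37] [-0.44  1.69  1.07] 95.2312325951059 78.93012806273144 97.40682282130489
```

The TCP stopped moving while force and torque rose, so the lever is at its stop. Releasing and retreating.

Call:
carry_out(series=[{"dx": 0, "dy": 0, "dz": 0, "turn": 0, "fingers": 16}, {"dx": 0, "dy": 0, "dz": 0, "turn": 0, "fingers": 40}, {"dx": 0, "dy": 0, "dz": 0, "turn": 0, "fingers": 60}, {"dx": 0, "dy": 0, "dz": 0, "turn": 0, "fingers": 60}])

```text
clock: 23.45
tcp_pos: [481.7, 377.5, 72.9]
tool_rot: [0.677, 0.736, 0.0, 0.0]
force: [0.3, -0.8, -0.4]
finger_gap: 60.2
gripper_force: 0.0
```

Call:
carry_out(series=[{"dx": 0, "dy": 0, "dz": -0.3, "turn": 0, "fingers": 60}, {"dx": 0, "dy": 0, "dz": -0.7, "turn": 0, "fingers": 60}, {"dx": 0, "dy": 0, "dz": -1, "turn": 0, "fingers": 60}, {"dx": 0, "dy": 0, "dz": -1, "turn": 0, "fingers": 60}])

```text
clock: 23.95
tcp_pos: [483.9, 378.7, 227.1]
tool_rot: [0.677, 0.736, 0.004, 0.001]
force: [-0.5, -0.1, -0.5]
finger_gap: 59.9
gripper_force: 0.0
```

Call:
carry_out(series=[{"dx": 0.3, "dy": -0.3, "dz": -0.2, "turn": 0, "fingers": 60}, {"dx": 0.6, "dy": -0.6, "dz": -0.2, "turn": 0, "fingers": 60}, {"dx": 0.8, "dy": -0.8, "dz": -0.2, "turn": 0, "fingers": 60}, {"dx": 0.8, "dy": -0.8, "dz": -0.2, "turn": 0, "fingers": 60}, {"dx": 0.8, "dy": -0.8, "dz": -0.2, "turn": 0, "fingers": 60}])

```text
clock: 24.58
tcp_pos: [351.8, 486.2, 252.1]
tool_rot: [0.676, 0.736, -0.001, 0.001]
force: [0.4, -0.7, -0.5]
finger_gap: 60.2
gripper_force: 0.0
```

```bash
python3 - <<'E'
from h import *
c=manip.camera("top")
H=np.zeros((520,800,3),np.uint8)
a=crop(c,145,195,275,275,4);H[:320,:520]=a
b=crop(c,345,135,415,225,4);H[:360,520:800]=b
s=manip.camera("side");H[360:520,520:800]=cv2.resize(crop(s,320,200,400,245,4),(280,160))
H[320:520,:520]=cv2.resize(crop(s,170,185,290,235,4),(480,200)) if False else np.pad(crop(s,170,185,290,235,4),((0,0),(0,40),(0,0)))
cv2.imwrite("pics/f1.png",H)
print(manip.get_state()["tcp_pos"],manip.get_state()["force"])
E
```

```text
[353.05 485.53 252.62] [ 0.42  0.5  -0.47]
```

View pics/f1.png

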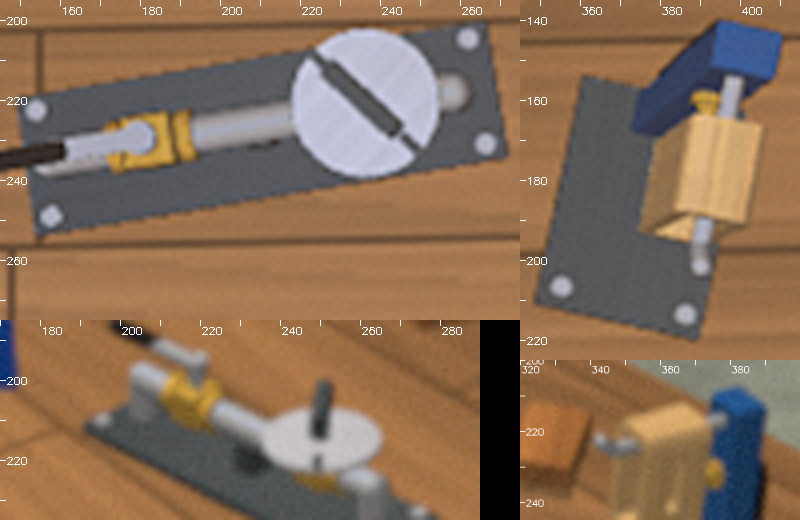

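The sleeve hangs at top (390,178). The throttle bar lies in line with both ribs, (222,209) to (247,232). The shutoff lever lies along the pipe, (180,230) to (145,235), at its stop. The arm is clear, so I'm handing in.

```bash
python3 -c "
from station import manip
print(manip.sign_off())"
```

```text
the job is handed in; nothing more can be done
None
```

The job is handed in, with no verdict returned: the tall sleeve hangs on the peg, the throttle bar is in line with both ribs to within about 1°, and the shutoff lever was opened last, to its stop; the short sleeve, sanding block and tin were not touched, and the robot's clock stood at about 25 s of the 61 s allowed.

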